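# Press a wheel bearing in a clamshell jig and hold the pin

### The job

Lay the larger bearing flat over the stub of the round spring seat in the open clamshell press jig and let go of it, swing the jig's upper plate down onto it, then take the round-headed pin (not the T-headed one) from the wooden stand and push it down through the plate's hole into the hole below until its collar is against the plate and the two halves are pressed fully shut. Finish still gripping the pin and pressing it down, because the jig springs open if you let up; leave the small bearing, the T-headed pin and the other loose things on the bench where they are.

Things in the scene. Friction and masses are not known exactly. Their poses are not given: they have to be found in the camera images.
- jig: Clamshell press jig, bare aluminium, fixed. Origin: on the bench under its middle; x from its open front edge (x -90 mm) to the hinge (x +85), z up. Base x -90 to +105, 110 wide, 16 high; front block (x -90 to -40, full width) 40 high with the lower pin hole; spring seat at x +5; hinge lugs 55 high at x +85, y +-47. Yaw varies by up to 0.35 rad.
- jig_hole (a point): Centre of the mouth of the lower pin hole, on top of the front block (jig x -65, y 0, 40 above the bench); hole vertical, 13 mm in diameter, open to the bench, 40 deep. Axes as the jig's.
- jig_hinge (a point): Middle of the hinge axis (jig x +85, y 0, 46 above the bench); the axis runs along the jig's y.
- seat_top (a point): Centre of the spring seat's top face, where the bearing's underside rests: a steel disc 44 mm in diameter, 32 above the bench at rest, with a central stub 20 mm in diameter and 8 mm high, coned at the top. The seat gives downwards by up to 9 mm on a spring of 2.5 N/mm. With the bearing in, the upper plate must push it down 6 mm to shut.
- lid (a joint): Angle of the upper plate, rad: 0 = shut (level, on the front block), 1.57 = upright, stop at 1.95; starts at 1.55 to 1.75. The hinge is stiff (0.25 N m): the plate (220 g) stays where it is left. Lowered onto the bearing it stands ajar by 0.03 to 0.08 rad; pressing it shut at its hole takes about 9 N.
- lid_front (a point): Point on the upper plate's outer face (upper when shut), 165 mm from the hinge axis, mid width; moves with the plate. Plate: aluminium, 12 mm thick, 100 wide, 12 to 167 mm out from the axis, which lies in its middle plane. Its 14 mm hole, 150 mm from the axis, comes over the lower hole when shut; plate underside then 40, top 52 mm above the bench.
- bearing: The larger bearing: a steel ring with dark seals between its races, 52 mm outside, 25 mm bore, 15 mm high, lying flat, about 130 g. Origin: centre of its underside, z along its axis.
- small_bearing: The small bearing, not used: steel ring with dark seals, 35 mm outside, 15 mm bore, 11 mm high, lying flat. Origin: centre of its underside.
- stand: Fixed wooden block 60 (x) by 130 (y) by 50 mm high, with two upright 12.5 mm holes 70 mm apart along its y (y = +-35), one pin in each, which one where varies. Origin: centre of its underside.
- pin: The round-headed pin, steel, upright in the stand with its collar on the block's top. Origin: on its axis at the collar's underside, z up towards the head. Below: shaft 10 mm in diameter, 40 mm long, tapered over the last 4 mm. Above: collar 26 mm in diameter, 5 mm thick, then a round dark head 18 mm in diameter, 38 mm tall (5 to 43 mm above the origin). 110 g.
- pin_tip (a point): Centre of the lower end of the round-headed pin's shaft, 40 mm below its origin.
- t_pin: The T-headed pin, not used, upright in the stand's other hole: shaft 10 by 30 mm, collar 16 mm, crossbar 50 mm long, 10 mm in diameter, 30 mm above the collar's underside. Origin at the collar's underside.
- screwdriver: A screwdriver lying on the bench, black handle; not used.
- wrench: A steel wrench lying beyond the jig; not used.
- socket: A steel wrench socket 26 mm wide, 38 mm high, standing; not used.
- grease_pot: A white pot with black lid, 60 mm wide and high; not used.
- cup: A steel cup 70 mm wide, 50 mm high; not used.
There are look-alikes about, which are no part of the job. Of the things shaped like the jig, the aluminium one is meant.

How it is judged:
By the outcome, as a careful person would: the job done as asked, in the order asked, and still so for the second after the job is handed in, while the arm keeps its last pose, push and grip.
It also fails if it takes over 67 s, if anything falls off the work surface, if the arm or the gripper's body presses on something with over 40 N, if the wrist force passes 120 N, or if a joint passes its speed limit or range.

### The arm

A 6-joint arm with a two-finger parallel gripper is mounted at the origin on the work surface. World frame = base frame: x ahead of the robot, y to its left, z up, the work surface at z = 0. Lengths are in m, angles in rad, forces in N, time in s.
With the tool pointing down it reaches from about 0.275 to 0.825 m from the base axis. Payload 5.2 kg.
Tool frame: the origin (TCP) lies on the centre line of the jaws, within the pads' length; the fingertips stand bot.nose_length ahead of it and the grasp point (between the pads) lies 11 mm behind it (bot.nose_length is the distance from the TCP to the fingertips, in m); z points along the fingers, x is the direction in which the jaws open and shut, and the axes are right-handed (so a half turn about z gives the same grasp; the last joint's range is limited). The gripper opens to 93 mm and grips with 3 to 60 N. Pads are 15 mm wide; open, the fingers measure 128 mm over their backs; the gripper's body (75 mm by 188 mm) begins 65 mm behind the grasp point.
Start: joints at [1.129, 0.259, 1.535, -0, 1.348, -0.203], TCP at [0.13, 0.534, 0.227] pointing down, gripper open.
Joint ranges: [-3.14, 3.14], [-0.91, 2.08], [0.19, 2.58], [-1.22, 4.36], [0.22, 2.71], [-3.12, 3.12]. Speed limits (rad/s): [2.57, 2.57, 3.14, 3.14, 3.14, 3.14].

### API

Orientations are given as [roll, pitch, yaw] about the fixed x, y, z axes, in that order (R = Rz(yaw) Ry(pitch) Rx(roll)).
In Python, from rig import bot, hand, ik, eyes, job, current_t, current_q, current_qvel, current_joint_efforts, current_ee_pos, current_orientation, current_contact_force, current_ft_torque, current_finger_gap gives the robot as it stands. Calls block until the motion is done:
- bot.move_ptp(position, orientation): joint-space move of the TCP to a pose.
- bot.line_to(position, rot=None, feed=0.15, f_stop=None): straight line of the TCP; rot=None keeps the orientation; feed is the mean speed in m/s. With f_stop (N) it stops when the force on the tool has changed by that much, and returns True; else False.
- bot.move_joints(angles): joint-space move.
- hand.grip(opening, force=None): opening from 0.0 (shut) to 1.0 (fully open); force is the grip in N (None keeps the last); returns when the fingers have stopped.
- bot.hold(seconds).
- ik(position, orientation): joint angles nearest the present ones, or None.
- eyes.capture(name): name is "side" or "top" or "wrist"; returns a dict with "color" (400x640x3 uint8, red, green, blue), "z_map" (400x640 float32, m along the optical axis (not along the pixel's ray), 0 where there is no reading), "K" (3x3 intrinsics, pixels), "D" ([k1, k2, p1, p2, k3] as OpenCV has them; the pictures are not rectified), "R" (3x3) and "t" (3): a world point X has camera coordinates R X + t. Camera axes: x right, y down, z forward; pixel columns grow to the right and rows downward; lengths in m; the calibration is good to about 2 mm. A picture is of the moment at which its call begins.
A pose or a line that the arm cannot do raises bot.MotionError and nothing moves.
- job.sign_off(): hands the job in, once; it reports no verdict.
Trained networks look in the newest picture that a camera, given by its name, has taken for a name from the list of things; names that differ only in an ending like _2 or _b are one class to them, and where a whole thing is asked for, a point or a joint stands for the part that bears it (a point fixed in the world has none). Each returns a list of dicts, best first, with "confidence" (0 to 1); they miss things now and then, are a little off and sometimes report something else, mostly with a low value. They report only what shows in the picture. A call takes as long as a camera call. They do not tell look-alikes from the thing itself.
- eyes.outline_of(camera, name): "region" (400x640 bool, what is visible of it) and "location" ([column, row] in pixels, amid what is visible of it).
Readings, each from a call of its own:
- current_t(): time.
- current_q(): joint angles.
- current_qvel(): joint speeds.
- current_joint_efforts(): joint torques, N m.
- current_ee_pos(): TCP position.
- current_orientation(): TCP orientation.
- current_contact_force(): force on the tool from outside, world axes, zero at the start.
- current_ft_torque(): the same for the moment, N m.
- current_finger_gap(): opening from 0.0 (shut) to 1.0 (fully open).
Only numpy, scipy, OpenCV 4.12 (cv2) and the standard library are available. Lean on these libraries where they do the work, as an engineer would, in place of code of your own. Each camera call takes 0.05 s, during which the arm holds its last target.

## Working session

There is one attempt and no reset: what is moved stays moved. The work goes in short steps, each a Python script; the robot and the scene stay as the last script left them, time stands still between calls to the robot, and variables do not carry over. Pictures are saved under pics/ and viewed, and the job is handed in when it is done.

```bash
ls; mkdir -p pics; cat > h.py <<'E'
import numpy as np, cv2
from rig import *
def save(c,fn):
    cv2.imwrite('pics/'+fn,cv2.cvtColor(c['color'],cv2.COLOR_RGB2BGR))
def ray(c,px):
    u=cv2.undistortPoints(np.array([[px]],float),c['K'],np.array(c['D'],float))[0,0]
    d=c['R'].T@np.array([u[0],u[1],1]); o=-c['R'].T@np.array(c['t']); return o,d
def onz(c,px,z):
    o,d=ray(c,px); return o+d*(z-o[2])/d[2]
def cloud(c,mask=None):
    z=c['z_map']; m=z>0
    if mask is not None: m&=mask
    v,u=np.nonzero(m)
    p=cv2.undistortPoints(np.stack([u,v],1).astype(float)[:,None],c['K'],np.array(c['D'],float))[:,0]
    zz=z[v,u]; P=np.c_[p*zz[:,None],zz]
    return (P-np.array(c['t']))@c['R'], np.stack([u,v],1)
def proj(c,X):
    X=np.atleast_2d(np.array(X,float))
    rv=cv2.Rodrigues(np.array(c['R'],float))[0]
    return cv2.projectPoints(X,rv,np.array(c['t'],float),c['K'],np.array(c['D'],float))[0][:,0]
E
python3 - <<'E'
from h import *
import pickle
print(current_t(),bot.nose_length,current_contact_force())
C={}
for n in ['top','side','wrist']:
    c=eyes.capture(n); save(c,n+'0.png'); C[n]=c
    print(n,(-c['R'].T@c['t']).round(3), c['K'][0,0])
    for k in ['jig','lid','bearing','small_bearing','stand','pin','t_pin','seat_top'] if n!='wrist' else []:
        try:
            for r in eyes.outline_of(n,k)[:4]:
                P,_=cloud(c,r['region']); print(n,k,round(r['confidence'],2),np.round(r['location']),r['region'].sum(),np.median(P,0).round(3),P.max(0).round(3))
        except Exception as e: print(n,k,e)
pickle.dump(C,open('c0.pkl','wb'))
print(current_t())
E
```

```text
pics
0.0 0.008 [-0.14524006 -0.0808328   0.07595509]
top [0.444 0.028 1.044] 369.0289471081206
top jig 0.89 [200. 287.] 3259 [0.273 0.324 0.052] [0.37  0.396 0.06 ]
top jig 0.65 [339. 180.] 3482 [ 0.576 -0.043  0.038] [0.659 0.019 0.215]
top lid 0.95 [339. 144.] 1143 [ 0.635 -0.031  0.156] [0.714 0.02  0.215]
top lid 0.76 [195. 287.] 2507 [0.266 0.33  0.052] [0.355 0.4   0.06 ]
top lid 0.5 [463. 203.] 85 [ 0.511 -0.371  0.083] [ 0.519 -0.348  0.088]
top lid 0.47 [340. 180.] 3544 [ 0.577 -0.043  0.038] [0.659 0.021 0.215]
top bearing 0.8 [223. 172.] 238 [0.576 0.277 0.015] [0.602 0.303 0.019]
top bearing 0.45 [339. 179.] 3651 [ 0.578 -0.044  0.038] [0.714 0.024 0.215]
top small_bearing 0.54 [225. 212.] 101 [0.476 0.263 0.011] [0.489 0.277 0.015]
top stand 0.59 [447. 203.] 1029 [ 0.512 -0.332  0.05 ] [ 0.553 -0.269  0.096]
top stand 0.58 [343. 178.] 3557 [ 0.576 -0.042  0.038] [0.657 0.021 0.215]
top pin 0.53 [434. 200.] 91 [ 0.517 -0.297  0.077] [ 0.53  -0.29   0.096]
top t_pin 0.47 [461. 203.] 81 [ 0.511 -0.37   0.083] [ 0.516 -0.347  0.088]
top seat_top 0.61 [337. 179.] 3479 [ 0.576
[... 568 characters left out ...]
.267 0.012] [0.599 0.319 0.018]
side small_bearing 0.53 [291. 161.] 87 [0.475 0.254 0.008] [0.489 0.276 0.012]
side stand 0.62 [366. 218.] 5502 [ 0.61  -0.057  0.038] [0.803 0.383 0.213]
side stand 0.55 [368. 330.] 2431 [ 0.507 -0.367  0.048] [ 0.568 -0.226  0.084]
side stand 0.16 [370. 319.] 193 [ 0.51  -0.375  0.082] [ 0.527 -0.332  0.086]
side pin 0.68 [366. 216.] 5315 [ 0.609 -0.058  0.038] [0.793 0.29  0.213]
side pin 0.62 [363. 295.] 202 [ 0.517 -0.309  0.073] [ 0.529 -0.294  0.095]
side t_pin 0.71 [373. 322.] 184 [ 0.51  -0.375  0.082] [ 0.517 -0.349  0.086]
side seat_top 0.5 [342. 222.] 258 [ 0.547 -0.054  0.03 ] [ 0.576 -0.02   0.039]
wrist [0.059 0.553 0.386] 316.2738626550594
0.95
```

View pics/top0.png

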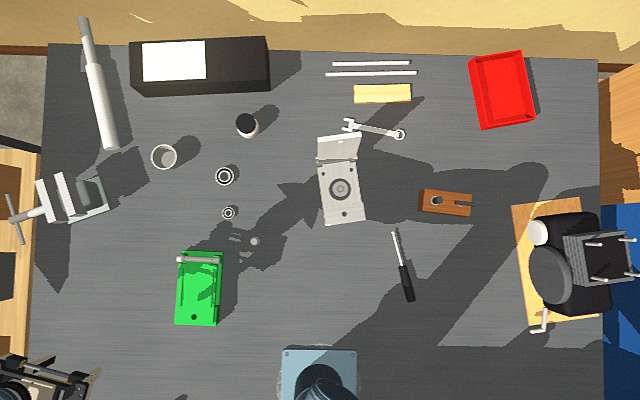

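View pics/side0.png

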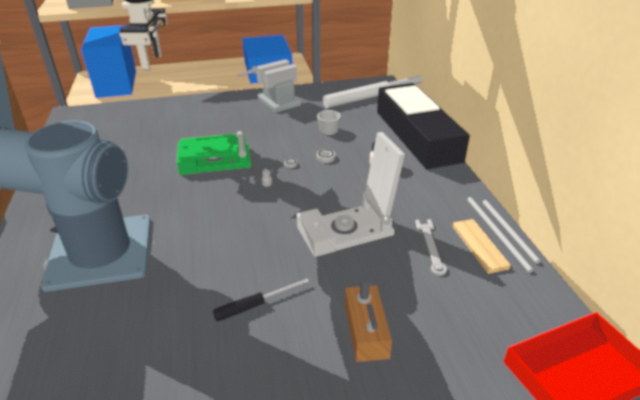

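```bash
python3 - <<'E'
import pickle
from h import *
C=pickle.load(open('c0.pkl','rb'))
c=C['top']
def zoom(c,x0,y0,w,h,s,fn):
    im=cv2.cvtColor(c['color'][y0:y0+h,x0:x0+w],cv2.COLOR_RGB2BGR)
    cv2.imwrite('pics/'+fn,cv2.resize(im,None,fx=s,fy=s,interpolation=cv2.INTER_CUBIC))
zoom(c,300,120,80,120,5,'jz.png'); zoom(c,410,180,70,45,8,'sz.png'); zoom(c,205,155,45,70,8,'bz.png')
zoom(C['side'],330,270,80,100,6,'ssz.png')
# jig: front block top at z~.04
P,uv=cloud(c); 
m=(abs(P[:,2]-.04)<.004)&(P[:,0]>.4)&(P[:,0]<.75)&(abs(P[:,1]+.04)<.12)
Q=P[m]; k=np.zeros((400,640),np.uint8); k[uv[m,1],uv[m,0]]=255
n,l,st,ce=cv2.connectedComponentsWithStats(k)
for i in range(1,n):
    if st[i,4]>100: 
        q=P[m][l[uv[m,1],uv[m,0]]==i]; print(st[i],cv2.minAreaRect(q[:,:2].astype(np.float32)*1000),q[:,2].mean())
m=(P[:,2]>.045)&(P[:,2]<.055)&(abs(P[:,0]-.51)<.08)&(abs(P[:,1]+.33)<.12)
print('stand',cv2.minAreaRect(P[m][:,:2].astype(np.float32)*1000))
E
```

```text
[324 202  42  24 693] ((477.49456787109375, -59.22272491455078), (49.871856689453125, 109.97757720947266), 9.74814224243164) 0.03991711314580686
stand ((514.6672973632812, -337.32904052734375), (131.2381591796875, 60.314022064208984), 84.27608489990234)
```

View pics/jz.png

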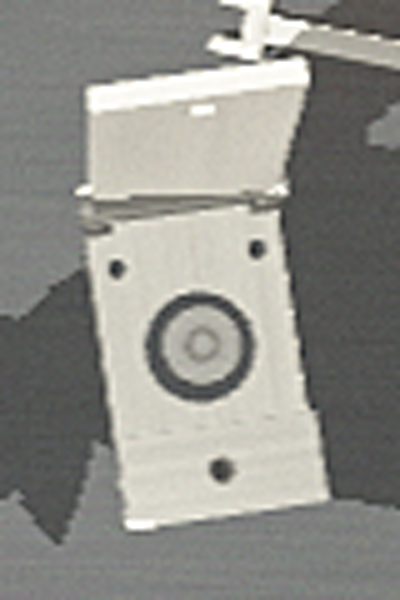

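View pics/sz.png

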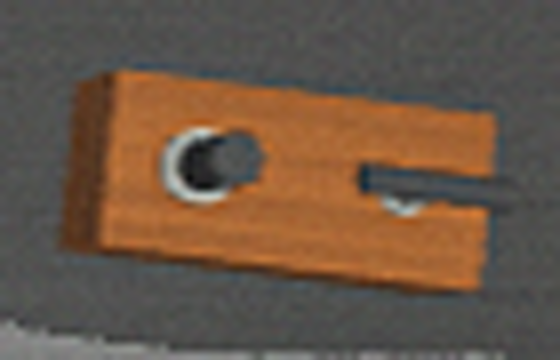

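View pics/bz.png

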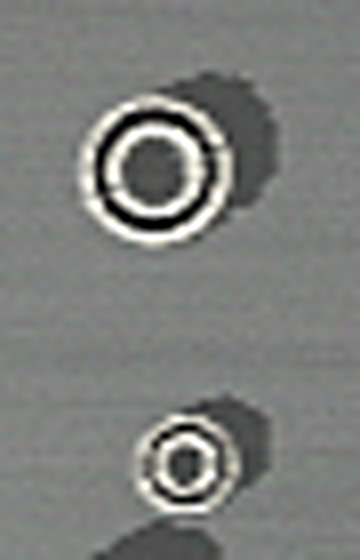

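View pics/ssz.png

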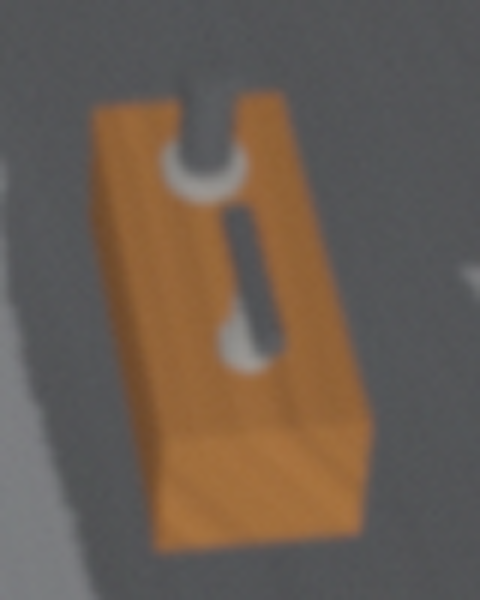

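```bash
python3 - <<'E'
import pickle
from h import *
from scipy.spatial.transform import Rotation as R
C=pickle.load(open('c0.pkl','rb'))
c=C['top'];s=C['side']
print('ori',current_orientation())
T=R.from_euler('xyz',current_orientation()).as_matrix()
w=C['wrist']; print('cam in tool',T.T@(-w['R'].T@w['t']-current_ee_pos()),'cam z in tool',T.T@w['R'][2],'cam x',T.T@w['R'][0])
px=lambda x0,y0,s,a,b:(x0+a/s-.5+.5/s,y0+b/s-.5+.5/s)
print('hole',onz(c,px(300,120,5,222,469),.040-.001))
print('seat ring',onz(c,px(300,120,5,201,346),.032))
print('stub',onz(c,px(300,120,5,203,343),.040))
print('base screws', onz(c,px(300,120,5,117,268),.016),onz(c,px(300,120,5,257,249),.016))
print('bearing',onz(c,px(205,155,8,155,171),.015))
print('small',onz(c,px(205,155,8,187,464),.011))
print('collar',onz(c,px(410,180,8,198,165),.055))
print('stand corners',[onz(c,px(410,180,8,*p),.05)[:2].round(4) for p in[(117,70),(496,113),(482,290),(102,248)]])
P,uv=cloud(c)
m=(P[:,2]>.1)&(abs(P[:,0]-.65)<.1)&(abs(P[:,1]+.04)<.1)
m2=(P[:,2]>.06)&m
q=P[m]; mu=q.mean(0); u,sv,vt=np.linalg.svd(q-mu,full_matrices=False); print('lid plane top',mu,vt[2],sv)
P2,_=cloud(s); m=(P2[:,2]>.08)&(P2[:,2]<.2)&(abs(P2[:,0]-.65)<.1)&(abs(P2[:,1]+.04)<.1)
q=P2[m]; mu=q.mean(0); u,sv,vt=np.linalg.svd(q-mu,full_matrices=False); print('lid side',mu,vt[2],sv,len(q))
E
```

```text
ori [-3.14159033e+00 -4.82139548e-05  1.33197493e+00]
cam in tool [ 0.00149244 -0.07396023 -0.15950492] cam z in tool [1.32228549e-04 2.62963074e-01 9.64805889e-01] cam x [ 9.99999981e-01 -1.73922781e-04 -8.96483721e-05]
hole [ 0.47787158 -0.05845972  0.039     ]
seat ring [ 0.54564119 -0.04621136  0.032     ]
stub [ 0.54651124 -0.04668466  0.04      ]
base screws [0.59000693 0.00059537 0.016     ] [ 0.60269257 -0.07782052  0.016     ]
bearing [0.57560354 0.27705067 0.015     ]
small [0.47371468 0.26322361 0.011     ]
collar [ 0.5186187  -0.30056655  0.055     ]
stand corners [array([ 0.5507, -0.2744]), array([ 0.5391, -0.404 ]), array([ 0.4788, -0.3993]), array([ 0.4901, -0.2697])]
lid plane top [ 0.63802208 -0.03089568  0.17273595] [-0.97098606 -0.15765881  0.17980482] [1.06140782 0.85819844 0.08257063]
lid side [ 0.63611422 -0.04160973  0.14150803] [ 0.97104695  0.19741687 -0.13451541] [1.33486217 1.22055957 0.09859223] 1458
```

View pics/wrist0.png

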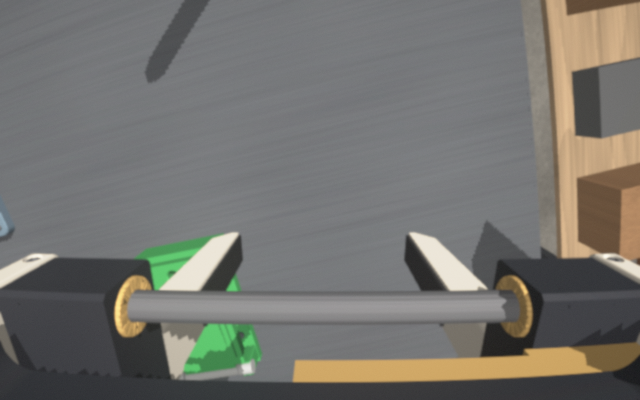

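```bash
python3 - <<'E'
from h import *
PI=np.pi
yj=.174+PI/2
for p,y in [((.5756,.277,.15),yj),((.5466,-.0467,.15),yj),((.518,-.301,.15),-.089),((.518,-.301,.15),PI-.089),((.4777,-.0588,.15),-.089),((.4777,-.0588,.15),PI-.089),((.66,-.03,.2),yj),((.66,-.03,.2),.174),((.66,-.03,.2),yj-PI)]:
    q=ik(list(p),[PI,0,y]); print(p,round(y,2),None if q is None else np.round(q,2))
hand.grip(.85,20)
bot.move_ptp([.5756,.277,.15],[PI,0,yj])
c=eyes.capture('wrist'); save(c,'wb.png')
for r in eyes.outline_of('wrist','bearing')[:3]:
    v,u=np.nonzero(r['region']); print(r['confidence'],r['location'],len(u))
    cnt=max(cv2.findContours(r['region'].astype(np.uint8),0,2)[0],key=len); X=np.array([onz(c,p[0].astype(float),.015)[:2] for p in cnt]); print(cv2.minEnclosingCircle(X.astype(np.float32)),X.min(0),X.max(0))
print(current_t(),current_ee_pos())
E
```

```text
(0.5756, 0.277, 0.15) 1.74 [ 0.27  0.47  1.41 -0.    1.26 -1.47]
(0.5466, -0.0467, 0.15) 1.74 [-0.29  0.32  1.65  0.    1.17 -2.03]
(0.518, -0.301, 0.15) -0.09 [-0.71  0.4   1.52 -0.    1.22 -0.62]
(0.518, -0.301, 0.15) 3.05 [-0.71  0.4   1.52  0.    1.22  2.52]
(0.4777, -0.0588, 0.15) -0.09 [-0.35  0.21  1.81 -0.    1.13 -0.27]
(0.4777, -0.0588, 0.15) 3.05 [-0.35  0.21  1.81  0.    1.13  2.88]
(0.66, -0.03, 0.2) 1.74 [-0.21  0.47  1.28  0.    1.38 -1.96]
(0.66, -0.03, 0.2) 0.17 [-0.21  0.47  1.28 -0.    1.38 -0.39]
(0.66, -0.03, 0.2) -1.4 [-0.21  0.47  1.28 -0.    1.38  1.18]
0.82 [316.8, 184.8] 1748
((0.5733661651611328, 0.2784605622291565), 0.026206042617559433) [0.54802475 0.25381352] [0.59943699 0.30425027]
3.425 [0.57504017 0.27803384 0.15032747]
```

View pics/wb.png

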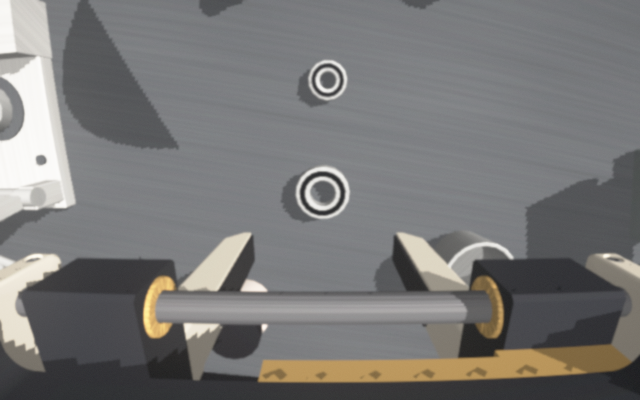

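```bash
python3 - <<'E'
from h import *
PI=np.pi
bot.line_to([.5745,.2776,.05],feed=.15)
bot.hold(.2); e=current_ee_pos(); print(e)
r=bot.line_to([.5745,.2776,.0105],feed=.06,f_stop=6); print(r,current_ee_pos())
hand.grip(0.3,25); print(current_finger_gap()*93, current_contact_force(),current_ee_pos())
bot.line_to([.5745,.2776,.14],feed=.15); bot.hold(.2)
print(current_finger_gap()*93,current_ee_pos(),current_contact_force(),current_t())
c=eyes.capture('wrist'); save(c,'wb2.png')
E
```

```text
[0.57530839 0.27786403 0.05128464]
False [0.5746943  0.27768642 0.01055249]
50.72713480606177 [-0.0168931  -0.12847994  1.62008818] [0.57464444 0.27762695 0.01073856]
50.35438821905659 [0.5739276  0.27743572 0.13877113] [-1.02081533  0.69023819 -2.50835301] 7.0333
```

View pics/wb2.png

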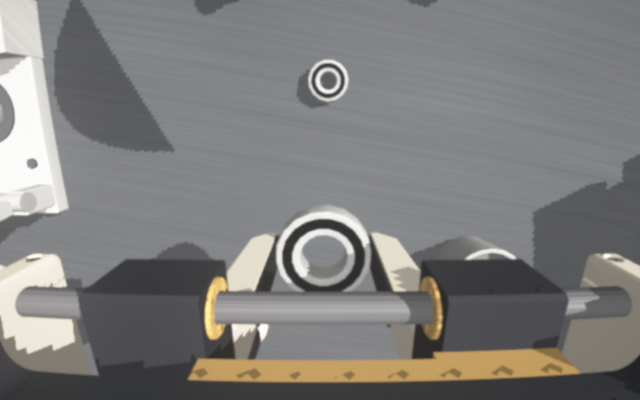

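```bash
python3 - <<'E'
from h import *
c=eyes.capture('wrist'); e=np.array(current_ee_pos()); zt=e[2]+.0045
for r in eyes.outline_of('wrist','bearing')[:3]:
    print(r['confidence'],r['location'],r['region'].sum())
g=cv2.cvtColor(c['color'],cv2.COLOR_RGB2GRAY)
# dark seal mask near
k=np.zeros_like(g); k[205:300,272:374]=(g[205:300,272:374]<60)
n,l,st,ce=cv2.connectedComponentsWithStats(k)
for i in range(1,n):
    if st[i,4]>150: print(i,st[i])
i=1+np.argmax(st[1:,4]); cnts,_=cv2.findContours((l==i).astype(np.uint8),cv2.RETR_CCOMP,cv2.CHAIN_APPROX_NONE)
for cn in cnts:
    if len(cn)<60: continue
    X=np.array([onz(c,p[0].astype(float),zt)[:2] for p in cn])
    print(len(cn),cn[:,0].min(0),cn[:,0].max(0),cv2.minEnclosingCircle(X.astype(np.float32)),cv2.fitEllipse(X.astype(np.float32)*1000))
print(e)
E
```

```text
0.92 [328.0, 270.1] 5690
1 [ 284  221   80   70 1347]
214 [284 221] [363 290] ((0.5745241641998291, 0.2794904112815857), 0.021426603198051453) ((574.242431640625, 279.380126953125), (41.27814483642578, 42.199249267578125), 5.817390441894531)
182 [289 226] [356 287] ((0.5744508504867554, 0.2791971266269684), 0.018375180661678314) ((574.3311767578125, 279.1545104980469), (35.70399475097656, 35.97783660888672), 27.642560958862305)
[0.57420625 0.27748626 0.13921028]
```

```bash
python3 - <<'E'
from h import *
PI=np.pi; yj=.174+PI/2; x,y=.5465,-.0467
bot.move_ptp([x,y,.14],[PI,0,yj]); bot.hold(.3); print(current_ee_pos())
c=eyes.capture('wrist'); save(c,'ws.png')
bot.line_to([x,y,.062],feed=.1); bot.hold(.3); print(current_ee_pos(),current_contact_force())
r=bot.line_to([x,y,.041],feed=.02,f_stop=5); print(r,current_ee_pos(),current_contact_force(),current_t())
c=eyes.capture('side'); save(c,'s1.png')
im=cv2.cvtColor(c['color'][170:270,290:420],cv2.COLOR_RGB2BGR); cv2.imwrite('pics/s1z.png',cv2.resize(im,None,fx=5,fy=5,interpolation=2))
E
```

```text
[ 0.5466904  -0.04581561  0.13993053]
[ 0.54677045 -0.04677371  0.06247148] [-0.17133599  0.94649322 -1.07207549]
False [ 0.54640681 -0.04666877  0.04121638] [-1.67805815  0.07826437  1.36779998] 11.2
```

View pics/s1z.png

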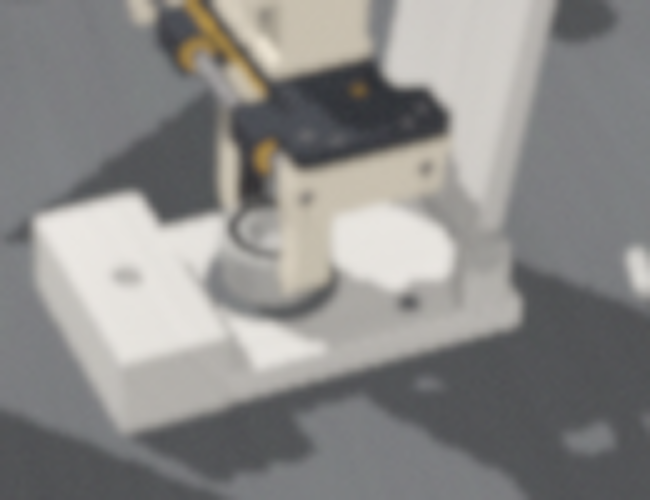

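View pics/ws.png

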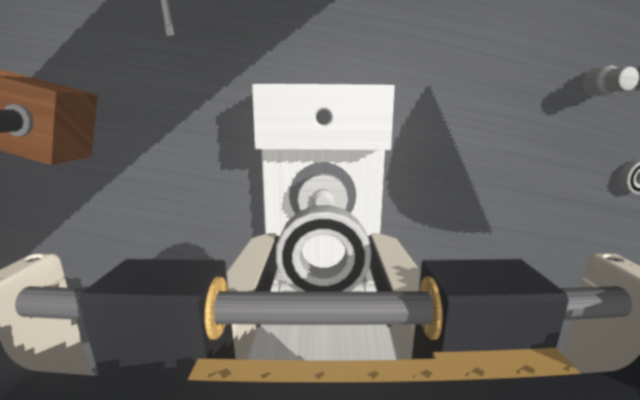

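```bash
python3 - <<'E'
from h import *
PI=np.pi; x,y=.5465,-.0467
bot.line_to([x,y,.0425],feed=.02)
hand.grip(.72); 
bot.line_to([x,y,.16],feed=.12); bot.hold(.2); print(current_ee_pos(),current_finger_gap())
c=eyes.capture('wrist'); save(c,'ws2.png'); c2=eyes.capture('top'); 
import pickle; pickle.dump((c,c2),open('c2.pkl','wb'))
bot.line_to([x-.08,y-.02,.27],feed=.2)
c2=eyes.capture('top'); im=cv2.cvtColor(c2['color'][120:240,300:380],cv2.COLOR_RGB2BGR); cv2.imwrite('pics/t2z.png',cv2.resize(im,None,fx=5,fy=5,interpolation=2))
s=eyes.capture('side');pickle.dump((c,c2,s),open('c2.pkl','wb'))
hand.grip(0.0)
print(current_t(),current_finger_gap())
E
```

```text
[ 0.54610093 -0.046604    0.15921935] 0.7178945579378793
15.5167 0.004994472709273315
```

View pics/ws2.png

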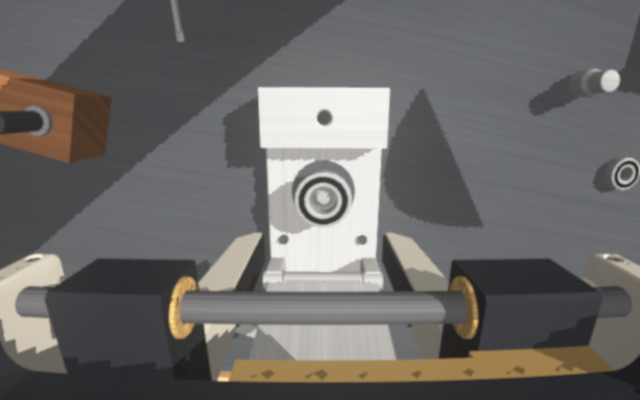

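View pics/t2z.png

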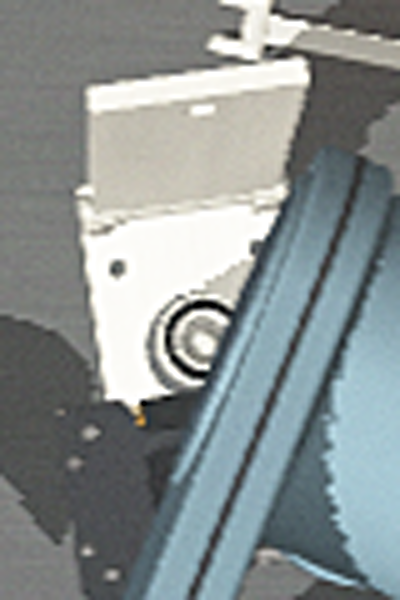

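```bash
python3 - <<'E'
from h import *
import pickle
c,c2,s=pickle.load(open('c2.pkl','rb'))
im=cv2.cvtColor(c['color'][80:290,250:400],cv2.COLOR_RGB2BGR); cv2.imwrite('pics/ws2z.png',cv2.resize(im,None,fx=4,fy=4,interpolation=2)[:600])
im=cv2.cvtColor(c['color'][160:240,290:360],cv2.COLOR_RGB2BGR); cv2.imwrite('pics/ws3z.png',cv2.resize(im,None,fx=7,fy=7,interpolation=2))
im=cv2.cvtColor(s['color'][120:270,290:420],cv2.COLOR_RGB2BGR); cv2.imwrite('pics/s2z.png',cv2.resize(im,None,fx=4,fy=4,interpolation=2))
g=cv2.cvtColor(c['color'],cv2.COLOR_RGB2GRAY)
k=(g[105:130,310:338]<130).astype(np.uint8); M=cv2.moments(k,True); p=(310+M['m10']/M['m00'],105+M['m01']/M['m00']); print('hole',p,M['m00'],onz(c,p,.039))
P,uv=cloud(c); m=(abs(P[:,2]-.04)<.004)&(uv[:,1]<165)&(uv[:,0]>240)&(uv[:,0]<410)
print(cv2.minAreaRect(P[m][:,:2].astype(np.float32)*1000),P[m][:,2].mean())
m=(abs(P[:,2]-.047)<.005)&(uv[:,1]<235)&(uv[:,1]>165)&(uv[:,0]>290)&(uv[:,0]<360); print('bearing top z',np.median(P[m][:,2]),m.sum(),cv2.minEnclosingCircle(P[m][:,:2].astype(np.float32)))
P,uv=cloud(c2); m=(P[:,2]>.1)&(abs(P[:,0]-.65)<.1)&(abs(P[:,1]+.04)<.09)&(uv[:,1]<158)
E
```

```text
hole (324.0, 117.12765957446808) 141.0 [ 0.47531946 -0.05629799  0.039     ]
((475.9437561035156, -56.76803207397461), (50.08156967163086, 110.45943450927734), 9.55382251739502) 0.041454481532629886
bearing top z 0.04741415029393419 1985 ((0.5461503267288208, -0.04454667866230011), 0.02596055530011654)
```

View pics/ws3z.png

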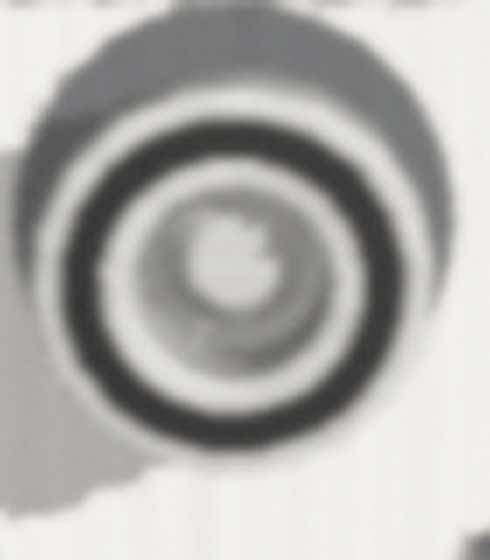

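View pics/s2z.png

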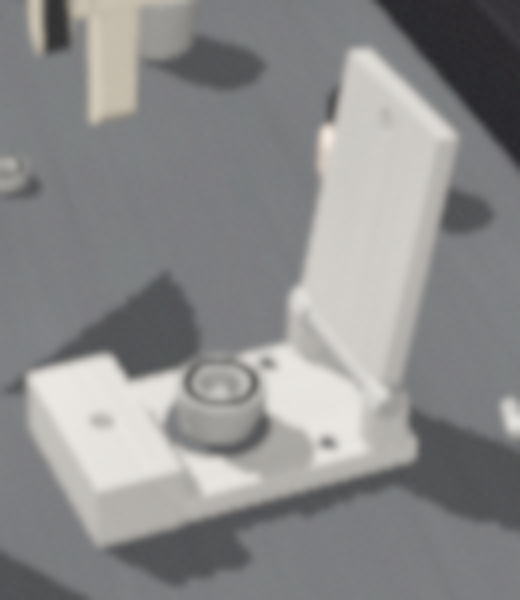

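```bash
cat > lid.py <<'E'
from h import *
PI=np.pi; yaw=.174; yj=yaw+PI/2
ux=np.array([np.cos(yaw),np.sin(yaw),0]); H=np.array([.4772,-.0588,.046])+.150*ux
def tcp(th,r=.140,gap=0):
    X=-r*np.cos(th)+(.006+gap)*np.sin(th); Z=r*np.sin(th)+(.006+gap)*np.cos(th)
    p=H+ux*(X+.0075); p[2]+=Z+.008; return p
E
python3 - <<'E'
from lid import *
p=tcp(1.75); a=p+ux*.045
print(p,a)
bot.move_ptp([a[0],a[1],.30],[PI,0,yj])
print(current_ee_pos())
bot.line_to([a[0],a[1],p[2]],feed=.15); bot.hold(.2)
r=bot.line_to(list(tcp(1.62)),feed=.06,f_stop=8); print(r,current_ee_pos(),current_contact_force(),current_t())
s=eyes.capture('side'); save(s,'s3.png')
E
```

```text
[ 0.66271418 -0.02619077  0.19068856] [ 0.70703469 -0.01840022  0.19068856]
[ 0.70643789 -0.01865609  0.29978604]
False [ 0.64487342 -0.02936345  0.19320029] [0.27340515 0.01620403 0.28331596] 18.7667
```

View pics/s3.png

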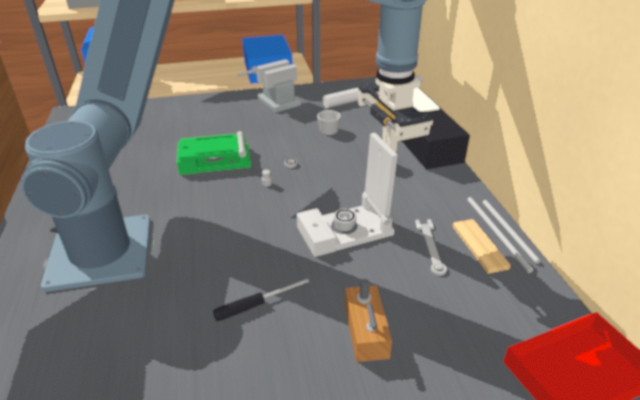

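```bash
python3 - <<'E'
from lid import *
for th in np.arange(1.5,.15,-.12):
    r=bot.line_to(list(tcp(th)),feed=.09,f_stop=15); 
    print(round(th,2),r,np.round(current_contact_force(),1),np.round(current_ee_pos()-tcp(th),4))
    if r: break
    if abs(th-.9)<.01: s=eyes.capture('side'); save(s,'s4.png')
print(current_t())
E
```

```text
1.5 False [-0.3 -0.5  0.1] [-0.0003 -0.0001 -0.0001]
1.38 False [ 0.1 -0.2  0. ] [ 0. -0.  0.]
1.26 False [-0.7 -0.9  0.2] [ 0. -0.  0.]
1.14 False [-0.6 -0.1  0.6] [ 0. -0.  0.]
1.02 False [ 0.2  0.2 -0.3] [0.0001 0.     0.0001]
0.9 False [ 0.   0.1 -0.1] [0.0001 0.     0.0001]
0.78 False [-0.1  0.8  0.6] [-0.  0.  0.]
0.66 False [ 1.1  0.5 -0.6] [0.     0.     0.0001]
0.54 False [0.4 0.5 0.4] [-0.0001  0.     -0.    ]
0.42 False [ 0.2 -0.2  0.2] [-0.0002  0.0001 -0.0001]
0.3 False [ 0.6 -1.   0.6] [-0.0002  0.0001 -0.0001]
0.18 False [-1.  -0.4 -0. ] [-0.0001  0.0001 -0.    ]
22.8667
```

View pics/s4.png

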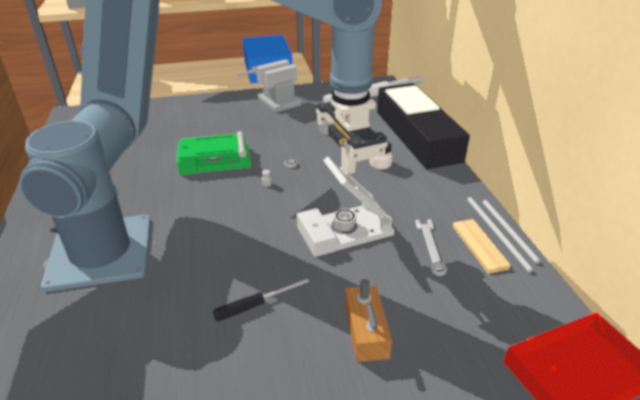

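```bash
python3 - <<'E'
from lid import *
bot.hold(.2); print(current_contact_force())
r=bot.line_to(list(tcp(.02)),feed=.03,f_stop=6); 
print(r,np.round(current_contact_force(),1),np.round(current_ee_pos()-tcp(.02),4))
e=current_ee_pos(); bot.line_to([e[0],e[1],.12],feed=.12)
bot.move_ptp([.44,-.2,.25],[PI,0,1.2])
c=eyes.capture('top'); s=eyes.capture('side'); save(s,'s5.png'); save(c,'t5.png')
P,uv=cloud(c); 
d=P[:,:2]-H[:2]; X=d@ux[:2]; Y=d@np.array([-ux[1],ux[0]])
m=(abs(Y)<.045)&(X<-.02)&(X>-.16)&(P[:,2]>.03)&(P[:,2]<.09)
A=np.polyfit(X[m],P[m][:,2],1); print('slope',A,m.sum())
import pickle; pickle.dump((c,s),open('c5.pkl','wb')); print(current_t())
E
python3 - <<'E'
import cv2
a=cv2.imread('pics/s5.png')[160:270,280:420];b=cv2.imread('pics/t5.png')[120:240,290:390]
cv2.imwrite('pics/s5z.png',cv2.resize(a,None,fx=5,fy=5,interpolation=2));cv2.imwrite('pics/t5z.png',cv2.resize(b,None,fx=5,fy=5,interpolation=2))
E
```

```text
[-0.03835957 -1.12861977  0.47136386]
False [1.9 0.1 1.7] [ 0.0003 -0.0001  0.    ]
slope [-0.05008066  0.05293496] 1702
25.5167
```

View pics/s5z.png

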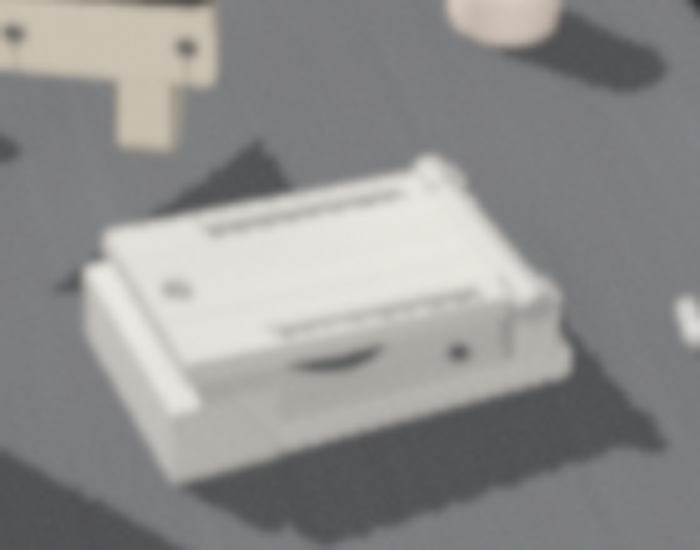

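View pics/t5z.png

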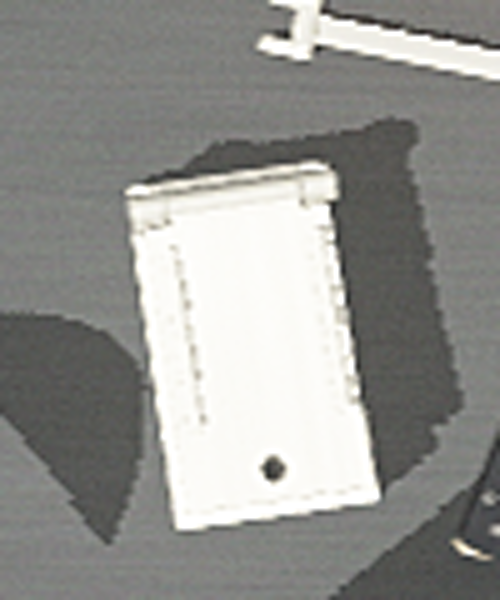

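```bash
python3 - <<'E'
from lid import *
import pickle
c,s=pickle.load(open('c5.pkl','rb'))
px=lambda x0,y0,s,a,b:(x0+a/s-.5+.5/s,y0+b/s-.5+.5/s)
print('lidhole',onz(c,px(290,120,5,273,468),.0595))
hand.grip(.5,60)
ys=-.089
bot.move_ptp([.5182,-.3014,.20],[PI,0,ys]); bot.hold(.3)
w=eyes.capture('wrist'); save(w,'wp.png'); print(current_ee_pos(),current_t())
for k in ['pin','stand']:
  for r in eyes.outline_of('wrist',k)[:2]: print(k,r['confidence'],r['location'],r['region'].sum())
P,uv=cloud(w); m=(P[:,2]>.085)&(P[:,2]<.1)&(abs(P[:,0]-.518)<.04)&(abs(P[:,1]+.3)<.04)
print(P[m].mean(0),P[m].min(0),P[m].max(0),m.sum())
pickle.dump(w,open('wp.pkl','wb'))
E
```

```text
lidhole [ 0.47772906 -0.05721348  0.0595    ]
[ 0.51821272 -0.30125691  0.20035845] 27.8917
pin 0.58 [323.9, 193.2] 652
stand 0.7 [319.2, 216.7] 6187
[ 0.51734291 -0.29857147  0.09362606] [ 0.50867625 -0.30815455  0.08502073] [ 0.52560001 -0.29080688  0.09627731] 339
```

View pics/wp.png

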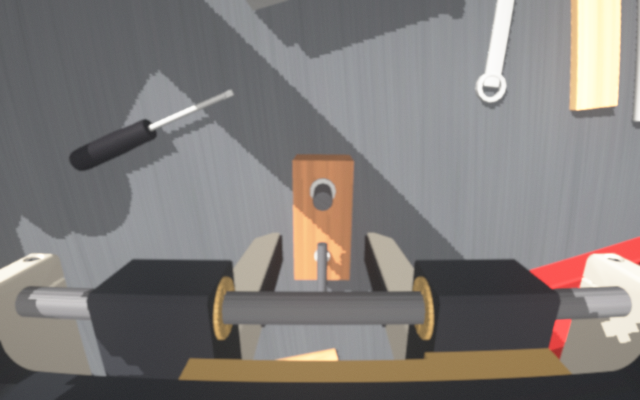

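```bash
python3 - <<'E'
from lid import *
import pickle
w=pickle.load(open('wp.pkl','rb'))
P,uv=cloud(w); m=(P[:,2]>.0915)&(P[:,2]<.1)&(abs(P[:,0]-.518)<.04)&(abs(P[:,1]+.3)<.04)
print(P[m].mean(0),cv2.minEnclosingCircle(P[m][:,:2].astype(np.float32)))
x,y=.5178,-.3012
bot.line_to([x,y,.11],feed=.15); bot.hold(.2)
r=bot.line_to([x,y,.0645],feed=.05,f_stop=5); print(r,current_ee_pos(),current_contact_force())
hand.grip(0.05,60); print(current_finger_gap()*93,current_contact_force(),current_ft_torque())
bot.line_to([x,y,.12],feed=.1); bot.hold(.3)
print(current_finger_gap()*93,current_contact_force(),current_t(),current_ee_pos())
w=eyes.capture('wrist'); save(w,'wp2.png'); s=eyes.capture('side'); save(s,'s6.png'); t=eyes.capture('top')
pickle.dump((w,s,t),open('c6.pkl','wb'))
cv2.imwrite('pics/s6z.png',cv2.resize(cv2.imread('pics/s6.png')[230:380,300:440],None,fx=4,fy=4,interpolation=2))
E
```

```text
[ 0.5173469  -0.29916251  0.09420586] ((0.517284631729126, -0.2995060980319977), 0.00876995362341404)
False [ 0.51803106 -0.30139932  0.06482492] [0.50233502 0.35174122 0.1870516 ]
16.880554414900466 [-0.87757492  0.77782687  1.57213496] [-0.01863739  0.13865522 -0.00039093]
17.168808086227383 [ 0.50401421 -0.12216472 -0.47123931] 31.5917 [ 0.51754305 -0.30100222  0.11936294]
```

View pics/wp2.png

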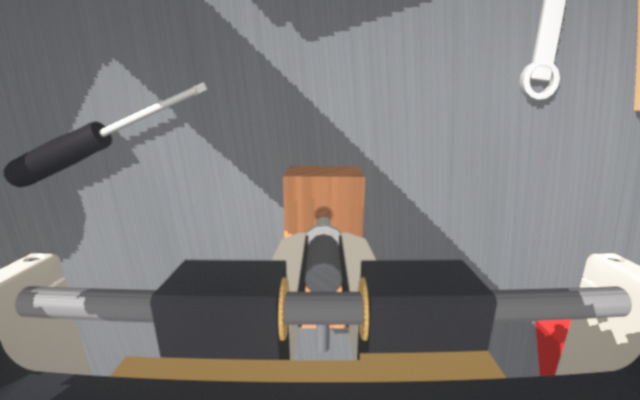

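View pics/s6z.png

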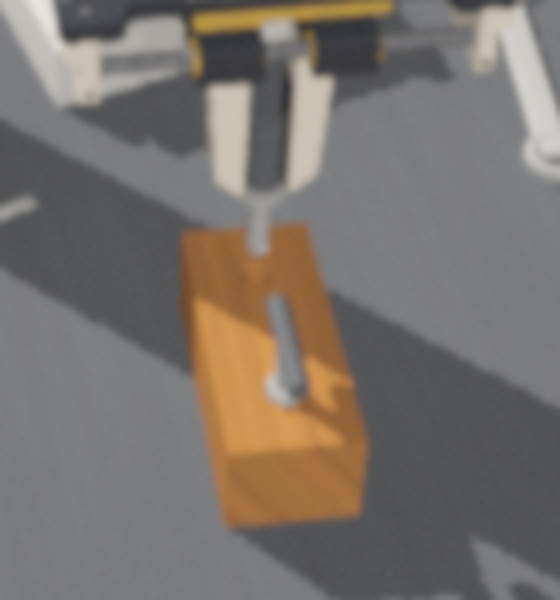

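```bash
python3 - <<'E'
from lid import *
import pickle
x,y=.4772,-.0582; ys=-.089
e=current_ee_pos(); bot.line_to([e[0],e[1],.15],feed=.15)
bot.move_ptp([x,y,.15],[PI,0,ys]); bot.line_to([x,y,.123],feed=.06); bot.hold(.4)
print(current_ee_pos(),current_t())
w=eyes.capture('wrist'); save(w,'wp3.png'); s=eyes.capture('side'); save(s,'s7.png'); t=eyes.capture('top'); save(t,'t7.png')
pickle.dump((w,s,t,current_ee_pos()),open('c7.pkl','wb'))
cv2.imwrite('pics/s7z.png',cv2.resize(cv2.imread('pics/s7.png')[170:260,270:390],None,fx=6,fy=6,interpolation=2))
cv2.imwrite('pics/wp3z.png',cv2.resize(cv2.imread('pics/wp3.png')[170:290,250:400],None,fx=5,fy=5,interpolation=2))
E
```

```text
[ 0.4773484  -0.05819278  0.12324241] 34.0667
```

View pics/wp3z.png

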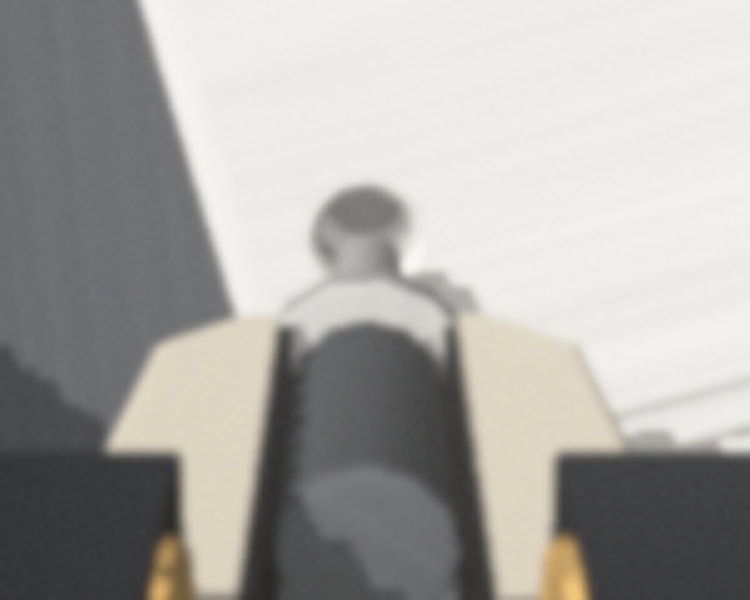

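View pics/s7z.png

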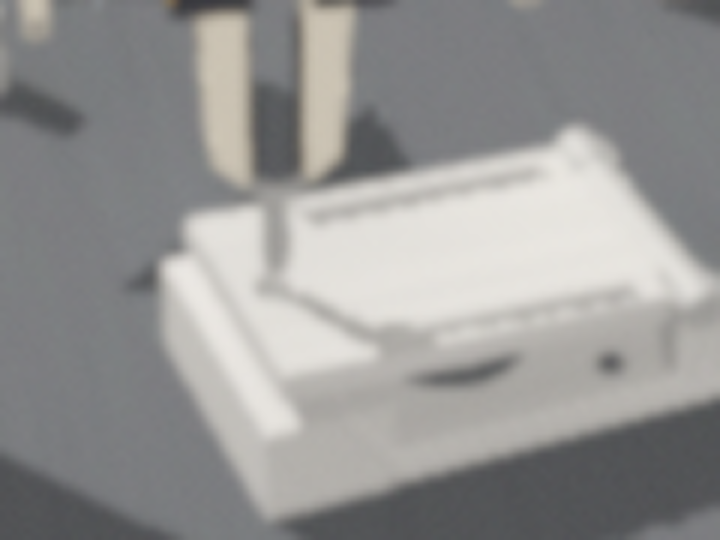

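```bash
python3 - <<'E'
from lid import *
import pickle
w,s,t,e=pickle.load(open('c7.pkl','rb')); 
for z in (.0685,.060):
    for n,c,o,k in(('side',s,(270,170),6),('wrist',w,(250,170),5)):
        p=proj(c,[e[0],e[1],z])[0]; print(n,z,(p-o)*k, 'per mm x,y', (proj(c,[e[0]+.001,e[1],z])[0]-p)*k,(proj(c,[e[0],e[1]+.001,z])[0]-p)*k)
c,s5=pickle.load(open('c5.pkl','rb')); print('side hole', onz(s5,(315.4-.4,217.8-.4),.060))
import cv2
for o,c in ((.0,s),):pass
im=cv2.cvtColor(s['color'][195:230,295:335],cv2.COLOR_RGB2BGR); im5=cv2.cvtColor(s5['color'][195:230,295:335],cv2.COLOR_RGB2BGR)
cv2.imwrite('pics/cmp.png',cv2.resize(np.hstack([im,im5]),None,fx=10,fy=10,interpolation=2))
E
```

```text
side 0.0685 [268.01707375 265.31893071] per mm x,y [ 2.67434298 -0.35935698] [-0.55563396 -1.63678126]
wrist 0.0685 [370.33257845 261.37435695] per mm x,y [ 6.9572846  -0.58450395] [-0.61371509 -6.58747716]
side 0.06 [268.22117372 283.5835334 ] per mm x,y [ 2.66259017 -0.36022196] [-0.55334162 -1.64227317]
wrist 0.06 [370.1918582  242.46583437] per mm x,y [ 6.71469576 -0.56609402] [-0.59248226 -6.37989217]
side hole [ 0.47779861 -0.05880132  0.06      ]
```

View pics/cmp.png

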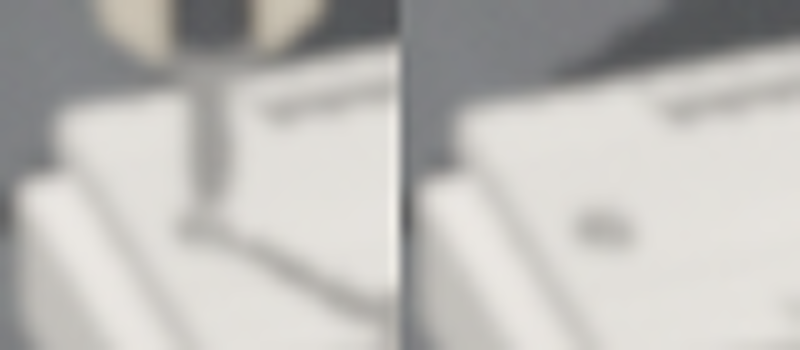

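```bash
python3 - <<'E'
import cv2
im=cv2.imread('pics/wp3.png')[200:240,300:350]
cv2.imwrite('pics/wp4z.png',cv2.resize(im,None,fx=14,fy=14,interpolation=cv2.INTER_CUBIC))
E
```

```text
(no output)
```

View pics/wp4z.png

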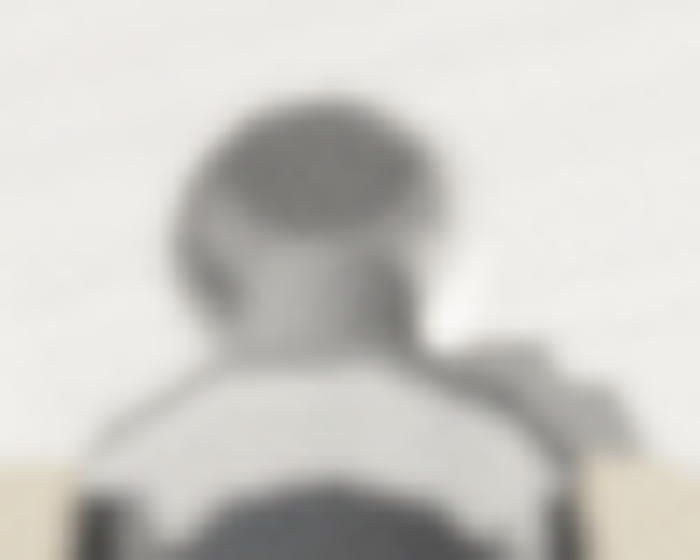

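```bash
python3 - <<'E'
from lid import *
x,y=.4765,-.0578
bot.line_to([x,y,.122],feed=.03); bot.hold(.3); f0=current_contact_force(); print(current_ee_pos(),f0)
for z in (.106,.096,.088,.080):
    r=bot.line_to([x,y,z],feed=.03,f_stop=4); bot.hold(.15); print(z,r,np.round(current_ee_pos(),4),np.round(current_contact_force()-f0,1),np.round(current_ft_torque(),2),current_t())
    if r: break
E
```

```text
[ 0.47652824 -0.05781491  0.12200964] [ 0.7756925  -0.99428865 -0.68908269]
0.106 False [ 0.4767 -0.0579  0.1062] [-1.6  1.6 -0.1] [-0.07  0.08  0.  ] 35.6
0.096 False [ 0.4766 -0.0578  0.0961] [-1.2  0.  -0.1] [-0.1   0.06 -0.01] 36.2333
0.088 False [ 0.4766 -0.0578  0.0881] [-0.9  1.1 -0.2] [-0.15  0.06  0.05] 36.8
0.08 False [ 0.4766 -0.0578  0.08  ] [-0.5  2.1 -1. ] [-0.06  0.06 -0.04] 37.3667
```

```bash
python3 - <<'E'
from lid import *
x,y=.4765,-.0578
for z in (.074,.071,.069,.0675,.066,.065,.064,.063):
    r=bot.line_to([x,y,z],feed=.02,f_stop=30); bot.hold(.15); f=current_contact_force(); print(z,r,np.round(current_ee_pos(),4),np.round(f,1),round(current_finger_gap()*93,2),current_t())
    if r or f[2]>22: break
E
```

```text
0.074 False [ 0.4763 -0.0577  0.0739] [-0.5  0.3 -0.9] 16.9 37.9667
0.071 False [ 0.4764 -0.0578  0.0709] [-1.4  0.1  0.4] 17.31 38.4167
0.069 False [ 0.4765 -0.0578  0.069 ] [-1.4 -0.3  1.3] 17.03 38.8167
0.0675 False [ 0.4764 -0.0578  0.0675] [-2.3  0.2  3.8] 16.64 39.2167
0.066 False [ 0.4764 -0.0579  0.0665] [-4.5 -0.4  9. ] 17.57 39.6167
0.065 False [ 0.4764 -0.0579  0.0664] [-7.3  1.4 18. ] 17.15 40.0167
0.064 False [ 0.4765 -0.0579  0.0663] [-9.6  0.6 26.8] 17.22 40.4167
```

```bash
python3 - <<'E'
from lid import *
s=eyes.capture('side'); save(s,'s8.png'); c=eyes.capture('top')
for n,c in (('t',c),('s',s)):
    P,uv=cloud(c); d=P[:,:2]-H[:2]; X=d@ux[:2]; Y=d@np.array([-ux[1],ux[0]])
    m=(abs(Y)<.045)&(X<-.02)&(X>-.16)&(abs(P[:,2]-.053)<.008); print(n,np.polyfit(X[m],P[m][:,2],1),m.sum())
cv2.imwrite('pics/s8z.png',cv2.resize(cv2.imread('pics/s8.png')[160:270,270:420],None,fx=5,fy=5,interpolation=2))
bot.hold(1.0); print(current_ee_pos(),current_contact_force(),current_finger_gap()*93,current_t())
E
```

```text
t [-0.00994418  0.05235816] 417
s [-0.00157557  0.0510946 ] 1300
[ 0.47642087 -0.05789349  0.06627991] [-10.14347279   1.32967556  26.59656734] 17.01544509974613 41.5167
```

View pics/s8z.png

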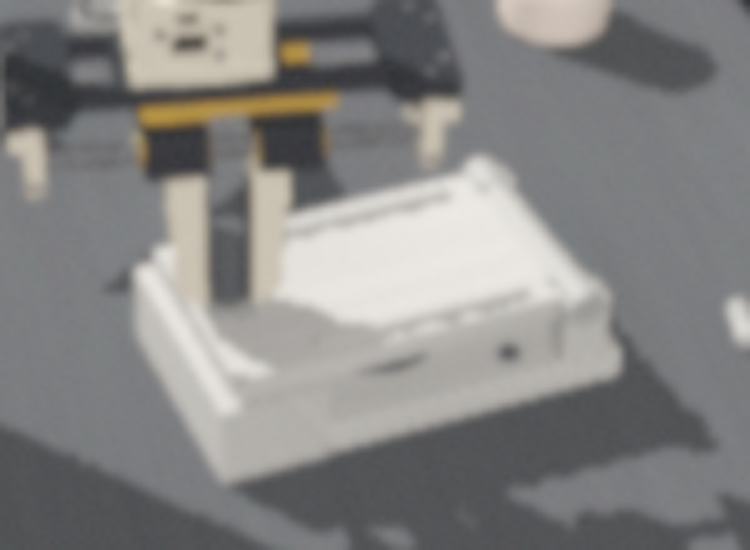

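```bash
python3 -c "
from rig import *
print(job.sign_off(),current_contact_force(),current_ee_pos())"
```

```text
the job is handed in; nothing more can be done
the job is handed in; nothing more can be done
```

The job is done and handed in at about 41.5 s. The larger bearing is on the seat under the closed plate. The round-headed pin is through both holes, still gripped and pressed down.

**Bearing:** after I let go, the wrist picture showed the stub inside the bore. Its top measured 47.4 mm above the bench, against 47 mm expected.

**Plate:** lowered onto the bearing, it stood ajar at about 0.05 rad, as expected.

**Pin:** it passed into the lower hole with almost no resistance. It then met a hard stop at the height where the collar should be against the shut plate (pin origin about 51.8 mm, 52 mm expected). After a further second it was still pressing at about 27 N with the grip unchanged.

**Checks that disagreed:**
- The side camera gave a plate angle of about 0.002 rad after pressing. The top camera gave 0.01 rad, but the arm hid most of the plate from it.
- The wrist camera read positions about 2 mm off the arm's own, so I corrected for that when lining up the pin.
- A sideways force of about 10 N remained at the end, which I left alone.

I did not take a final picture of the small bearing, T-headed pin and other loose things. I did not touch them on purpose.

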